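Lock the fixture plate on the bayonet post and load the ring gauge

ROBOT

A 7-joint arm with a two-finger parallel gripper is mounted at the origin on a cart in front of the work surface, level with it; the furniture and walls round the work are solid. World frame = base frame: x ahead of the robot, y to its left, z up, the work surface at z = 0. Lengths are in m, angles in rad, forces in N, time in s.
With the tool pointing down it reaches from about 0.4 to 0.9 m from the base axis. Payload 5.5 kg.
Tool frame: the origin (TCP) lies midway between the tips of the shut fingers; the grasp point (between the pads) lies 19 mm behind it (manip.grip_depth is the distance from the TCP to the grasp point, in m); z points along the fingers, x is the direction in which the jaws open and shut, and the axes are right-handed (so a half turn about z gives the same grasp; the last joint's range is limited). The gripper opens to 92 mm and grips with 3 to 60 N. Pads are 19 mm wide; open, the fingers measure 130 mm over their backs; the gripper's body (75 mm by 190 mm) begins 47 mm behind the grasp point.
Start: joints at [-0.924, 0.501, -0.427, 1.55, 0.221, 1.138, -0.21], TCP at [0.243, 0.603, 0.192] pointing down, gripper open.
Joint ranges: [-2.88, 2.88], [-0.31, 2.03], [-1.54, 1.56], [0.2, 2.42], [-1.41, 4.55], [0.19, 2.02], [-2.57, 2.57]. Speed limits (rad/s): [2.57, 2.57, 3.14, 3.14, 3.14, 3.14, 3.14].

INTERFACE

Orientations are given as a unit quaternion [x, y, z, w].
In Python, from bench import manip, effector, viewer gives the robot as it stands. Calls block until the motion is done:
- manip.move_pose(position, orientation): joint-space move of the TCP to a pose.
- manip.servo_line(position, ori=None, vel=0.15): straight line of the TCP; ori=None keeps the orientation; vel is the mean speed in m/s.
- manip.movej(angles): joint-space move.
- effector.open_jaws() and effector.close(f_grip=None): open the fingers fully, or close them until they stop; f_grip is the grip in N (None keeps the last).
- manip.sleep(seconds).
- manip.solve_ik(position, orientation): joint angles nearest the present ones, or None.
- viewer.get_image(name): name is "scene" or "top"; returns the picture (480x640x3 uint8, red, green, blue); there is no depth.
- viewer.get_calibration(name): a dict with "vfov" (degrees; the focal length in pixels is half the picture's height over the tangent of half this angle, whatever the lens; pixels are square), "cx", "cy" (the principal point, pixels), "eye" and "attitude" of the camera in the world. Camera axes: x right, y down, z forward; pixel columns grow to the right and rows downward; lengths in m; the calibration is good to about 2 mm. A picture is of the moment at which its call begins. get_calibration takes no time and is no camera call.
A pose or a line that the arm cannot do raises manip.PlanningError and nothing moves.
- manip.hand_in(): hands the job in, once; it reports no verdict.
Readings, each from a call of its own:
- manip.current_clock(): time.
- manip.current_q(): joint angles.
- manip.current_joint_velocities(): joint speeds.
- manip.current_tau(): joint torques, N m.
- manip.current_tool_pos(): TCP position.
- manip.current_tcp_rot(): TCP orientation.
- manip.current_force(): force on the tool from outside, world axes, zero at the start.
- manip.current_wrist_torque(): the same for the moment, N m.
- manip.current_finger_gap(): finger opening in m.
Only numpy, scipy, OpenCV 4.12 (cv2) and the standard library are available. Lean on these libraries where they do the work, as an engineer would, in place of code of your own. Each camera call takes 0.05 s, during which the arm holds its last target.

TASK

Get the ring-checking fixture ready: hang the round fixture plate on the three-pin bayonet post, its collar slots over the pins, then turn it clockwise as seen from above until it drops into the locking notches and sits there level. With the plate locked, lay the knurled ring gauge flat on it, over the upright key in the middle. Leave the mouse, marker, screwdriver and scissors where they lie.

Things in the scene. Friction and masses are not known exactly. Their poses are not given: they have to be found in the camera images.
- post: Bayonet post, fixed. Origin: centre of the underside of its dark steel base (110 x 110 x 14 mm), z up. At the centre a bright round post, 44 mm diameter, top 76 mm above the origin, tapered to 32 mm diameter over the last 14 mm. Three level round pins, 10 mm diameter, reach out to 36 mm from the axis at 0, 120 and 240 degrees from the base's x axis, centre lines 56 mm up.
- post_pin (a point): Outer end of the pin that points along the post's x axis, on its centre line: 36 mm from the axis, 56 mm above the desk. The other two pins are the same, 120 and 240 degrees round.
- plate: Loose aluminium fixture plate, 0.25 to 0.5 kg, standing upright on its collar. Origin: centre of the collar's underside, z up. Collar: inner diameter 48, outer 60 mm, 0 to 60 mm above the origin; 2 mm of play to each side on the post. Disc: 104 mm diameter, 60 to 68 mm up, with three small rim tabs, 60 mm from the axis, over the three slot entries.
- plate_key (a point): Top of the upright steel key on the disc's centre, 104 mm above the plate's origin. The key is 20 mm along the plate's x, 9 mm along its y and stands 36 mm above the disc: grip it across its 9 mm.
- plate_entry (a point): Ceiling of a collar slot's entry, in the middle of the wall (27 mm from the axis) at the plate's x axis, 31 mm above its origin. The two others are at 120 and 240 degrees. Entries are open below, 37 degrees (17 mm) wide. With the pins against these ceilings the plate's origin is 30 mm above the post's origin.
- plate_notch (a point): Ceiling of that slot's locking notch, 56 degrees counter-clockwise from its entry, 41 mm above the plate's origin; 30 degrees wide, with a stop beyond. A passage, 16 to 31 mm up, leads there. So, hung, the plate turns clockwise from above (its yaw falls) by 56 degrees, then sinks 10 mm: locked, its origin is 20 mm above the post's, with 4 degrees of play.
- ring_gauge: Loose knurled steel ring gauge, lying flat on the desk, 54 mm outer diameter, 30 mm bore, 18 mm high, 0.24 kg; origin: centre of its underside, z along its axis. Seated on the plate, its origin is 68 mm above the plate's origin on the plate's axis; the key passes through the bore with about 4 mm of play.
- mouse: Black computer mouse, 104 x 58 x 37 mm, a bystander. Origin: centre of its underside.
- marker: White and red marker pen, 112 mm long, 17 mm thick, a bystander. Origin: centre of its underside, lying along its y.
- screwdriver: Small red-handled screwdriver, 143 mm long, 11 mm thick, a bystander. Origin: centre of its underside, lying along its y.
- scissors: Blue-handled scissors, 199 x 87 x 9 mm, a bystander. Origin: centre of their underside, lying along their y.
Not all that is in view belongs to the job. Several things look just like the ring_gauge: the one meant starts farthest to the robot's right. Leave any orange look-alike of the post alone.

How it is judged:
On the way, in this order (a step that is already met when the one before it is completed fails the run):
1. The plate hangs on the post's pins: on the post's axis, upright, its origin about 30 mm above the post's origin (horizontal distance between plate and post below 0.005 m and angle between plate's own z axis and vertical below 0.09 rad and z of plate in the frame of post between 0.026 and 0.036 m), for 0.1 s.
2. The plate has dropped into the locking notches: its origin about 20 mm above the post's origin, level, on the axis (horizontal distance between plate and post below 0.005 m and angle between plate's own z axis and vertical below 0.06 rad and z of plate in the frame of post below 0.0235 m), for 0.2 s.
3. The ring gauge lies flat on the plate, over the key (horizontal distance between ring_gauge and plate below 0.008 m and z of ring_gauge in the frame of plate between 0.065 and 0.0715 m), for 0.2 s.
At the end, for the whole second after the job is handed in: Plate locked on the post: axis within 5 mm, tilt under 3.4 degrees, origin 16 to 23.5 mm above the post's origin. Ring gauge flat on the plate over the key: within 8 mm of its axis, origin 65 to 71.5 mm above the plate's, tilt under 5.7 degrees. Both at rest (all of step 2 and all of step 3 and z of plate in the frame of post above 0.016 m and angle between ring_gauge's own z axis and vertical below 0.1 rad and linear speed of each of plate, ring_gauge below 0.02 m/s); the robot touches nothing.
It fails at once if A bystander (mouse, marker, screwdriver or scissors) is shifted by more than 40 mm (distance of any of mouse, marker, screwdriver, scissors from where it was at the start of the episode above 0.04 m).
It also fails if it takes over 72 s, if anything falls off the work surface, if the arm or the gripper's body presses on something with over 40 N, if the wrist force passes 120 N, or if a joint passes its speed limit or range.

## Working session

There is one attempt and no reset: what is moved stays moved. The work goes in short steps, each a Python script; the robot and the scene stay as the last script left them, time stands still between calls to the robot, and variables do not carry over. Pictures are saved under pics/ and viewed, and the job is handed in when it is done.

```bash
mkdir -p pics; ls
python3 - <<'E'
from bench import manip, effector, viewer
import cv2
for n in ("scene","top"):
    im=viewer.get_image(n); cv2.imwrite(f"pics/{n}0.png",im[:,:,::-1]); print(n,viewer.get_calibration(n))
print(manip.current_clock(),manip.current_tool_pos(),manip.current_tcp_rot(),manip.current_finger_gap(),manip.grip_depth)
E
```

```text
pics
scene {'vfov': 48.3707218857678, 'cx': 322.5909059211773, 'cy': 251.68573363087444, 'eye': array([-0.20916117, -0.7112893 ,  0.86054485]), 'attitude': array([ 0.81781362, -0.36887796,  0.1799273 , -0.40340563])}
top {'vfov': 51.30368110209656, 'cx': 313.0616718838409, 'cy': 245.19334417234154, 'eye': array([ 0.35879873, -0.04839099,  1.52486007]), 'attitude': array([-0.6977681 ,  0.71338976, -0.05110933,  0.03978156])}
0.1 [0.24318036 0.60207242 0.190585  ] [ 8.28980993e-01  5.59276117e-01 -7.33142662e-04  4.48761865e-04] 0.09173212113777358 0.0188
```

View pics/scene0.png

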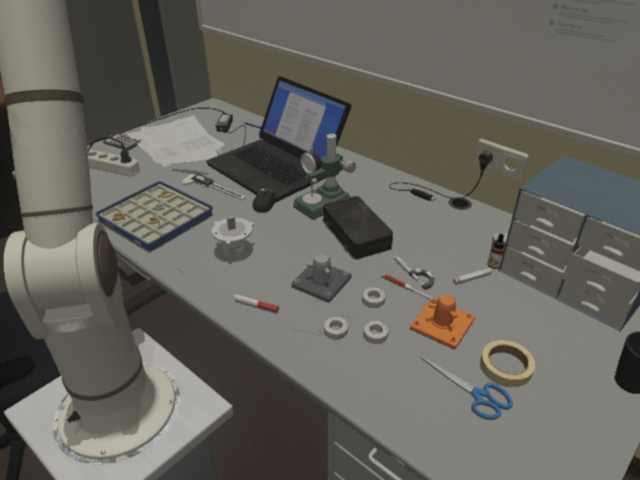

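View pics/top0.png

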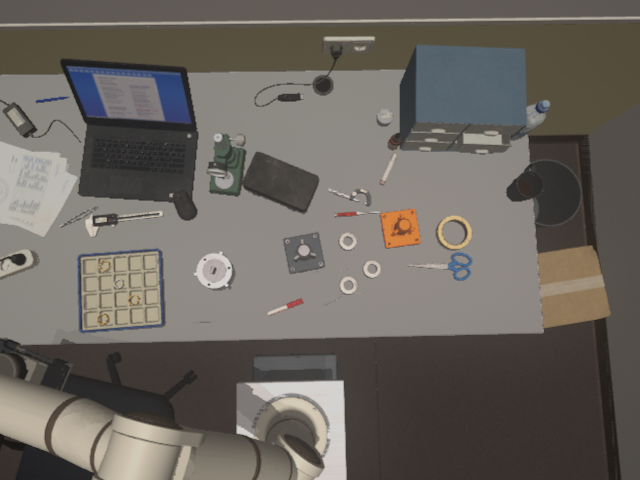

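Top view: the plate is at about (214,271), the grey post at (304,253), and the orange look-alike at (401,228). There are three ring look-alikes, at (348,241), (372,269) and (348,285). The one at (372,269) is farthest right, so it has the smallest y. I'll confirm that in an enlarged crop.

```bash
cat > h.py <<'E'
import numpy as np, cv2
from scipy.spatial.transform import Rotation as R
from bench import manip, effector, viewer
def cal(n):
    c=viewer.get_calibration(n); return c, 240/np.tan(np.radians(c['vfov']/2)), R.from_quat(c['attitude']).as_matrix()
def ray(n,u,v,z):
    c,f,M=cal(n); d=M@np.array([(u-c['cx'])/f,(v-c['cy'])/f,1]); return c['eye']+d*(z-c['eye'][2])/d[2]
def proj(n,p):
    c,f,M=cal(n); q=M.T@(np.asarray(p)-c['eye']); return np.array([f*q[0]/q[2]+c['cx'],f*q[1]/q[2]+c['cy']])
def shot(n,tag,box=None,s=1):
    im=viewer.get_image(n)[:,:,::-1].copy(); cv2.imwrite(f'pics/raw_{tag}.png',im)
    if box: x0,y0,x1,y1=box; im=cv2.resize(im[y0:y1,x0:x1],None,fx=s,fy=s,interpolation=cv2.INTER_CUBIC)
    cv2.imwrite(f'pics/{tag}.png',im); return im
E
python3 - <<'E'
from h import *
print(cal('top')[2])
for p in [(214,271),(304,253),(348,241),(372,269),(348,285),(401,228)]: print(p, ray('top',*p,0.018))
im=cv2.imread('pics/top0.png'); sc=cv2.imread('pics/scene0.png')
def crop(im,b,s,n):
    x0,y0,x1,y1=b; cv2.imwrite(n,cv2.resize(im[y0:y1,x0:x1],None,fx=s,fy=s,interpolation=cv2.INTER_CUBIC))
crop(im,(185,220,385,320),4,'pics/tc0.png')
crop(sc,(200,200,400,350),4,'pics/sc0.png')
E
```

```text
[[-0.02307422 -0.99149481  0.12808443]
 [-0.99962765  0.02101504 -0.01740514]
 [ 0.01456541 -0.12843834 -0.99161053]]
(214, 271) [0.48140757 0.22528552 0.018     ]
(304, 253) [ 0.53014468 -0.0468013   0.018     ]
(348, 241) [ 0.5640617  -0.18158659  0.018     ]
(372, 269) [ 0.47700417 -0.25156361  0.018     ]
(348, 285) [ 0.430311   -0.17729591  0.018     ]
(401, 228) [ 0.60080596 -0.34532298  0.018     ]
```

View pics/tc0.png

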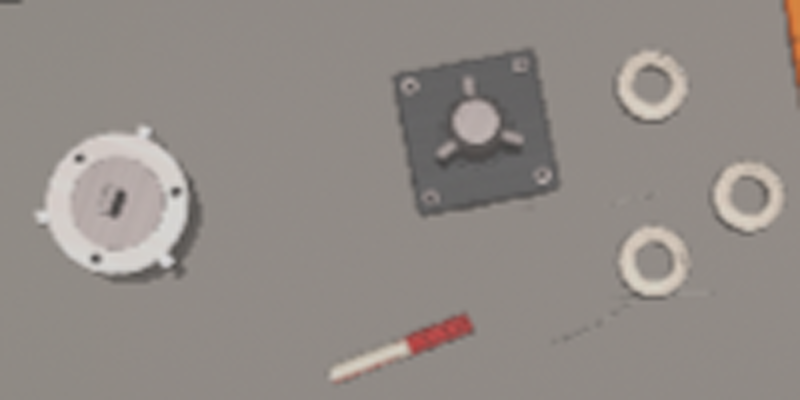

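View pics/sc0.png

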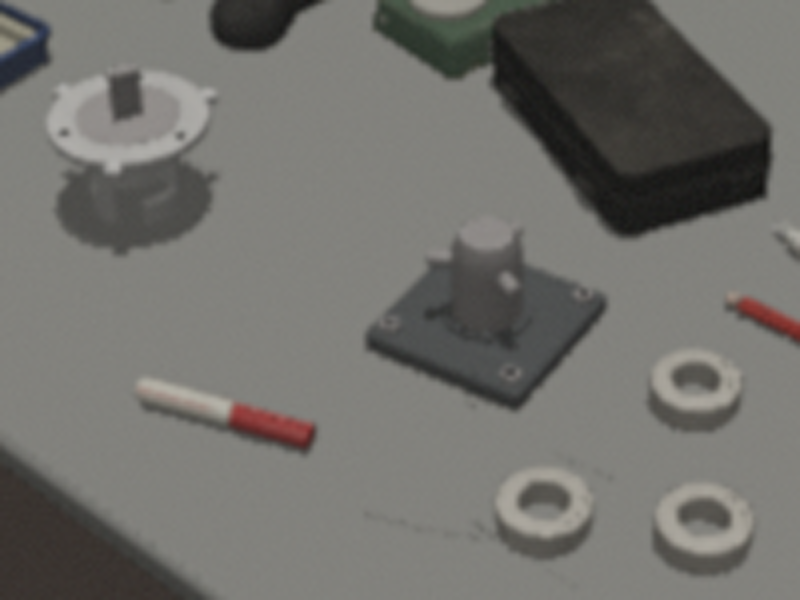

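The enlarged crop confirms the three white rings. The rightmost one, at top pixel (372,269) (crop (748,196)), is the ring meant: y ≈ -0.25 against -0.18 for the others. The disc's tabs are at crop (145,131), (41,216) and (166,262). The pins are at crop (469,80), (520,139) and (442,155). Next I'll measure these with masks.

```bash
cat > meas.py <<'E'
from h import *
def circfit(P):
    A=np.c_[2*P,np.ones(len(P))]; s=np.linalg.lstsq(A,(P**2).sum(1),rcond=None)[0]
    return s[:2],np.sqrt(s[2]+s[0]**2+s[1]**2)
def blob(img,box,lo):
    x0,y0,x1,y1=box; hsv=cv2.cvtColor(img[y0:y1,x0:x1],cv2.COLOR_BGR2GRAY)
    m=(hsv>lo).astype(np.uint8)
    cs,_=cv2.findContours(m,cv2.RETR_EXTERNAL,cv2.CHAIN_APPROX_NONE); c=max(cs,key=cv2.contourArea)[:,0,:]+[x0,y0]
    return c
def disc(img,n,box,z,lo,r0):
    c=blob(img,box,lo); P=np.array([ray(n,u,v,z)[:2] for u,v in c])
    ce,r=circfit(P)
    for _ in range(8):
        d=np.linalg.norm(P-ce,axis=1); k=abs(d-r)<0.003; ce,r=circfit(P[k])
    return ce,r,P,c
E
python3 - <<'E'
from meas import *
T=cv2.imread('pics/raw.png') if 0 else cv2.imread('pics/top0.png'); S=cv2.imread('pics/scene0.png')
g=cv2.cvtColor(T,cv2.COLOR_BGR2GRAY)
print('desk',g[230,255],'disc',g[252,210],'ring',g[259,372])
for lo in (155,165,175):
  ce,r,P,c=disc(T,'top',(185,235,245,305),0.068,lo,.052); print('plate top',lo,ce,r)
  d=P-ce; rr=np.linalg.norm(d,axis=1); k=rr>0.056
  a=np.degrees(np.arctan2(d[k,1],d[k,0])); print(np.c_[np.sort(a)].T.round(0), (rr[k].max()))
  w=(rr[k]-.054); z=np.sum(w*np.exp(3j*np.radians(a))); print('tab ang mod120',np.degrees(np.angle(z))/3)
  for b in [(358,255,388,284)]:
    ce,r,P,c=disc(T,'top',b,0.018,lo,.027); print('ring',ce,r)
gs=cv2.cvtColor(S,cv2.COLOR_BGR2GRAY); print('scene: desk',gs[290,220],'ring',gs[322,375],'disc',gs[235,215])
for lo in (120,135,150):
  ce,r,P,c=disc(S,'scene',(205,210,260,250),0.068,lo,.052); print('plate scene',lo,ce,r)
  ce,r,P,c=disc(S,'scene',(360,315,392,346),0.018,lo,.027); print('ring sc',ce,r)
def crop(im,b,s,n):
    x0,y0,x1,y1=b; cv2.imwrite(n,cv2.resize(im[y0:y1,x0:x1],None,fx=s,fy=s,interpolation=cv2.INTER_NEAREST))
crop(T,(280,228,330,276),12,'pics/tpost.png'); crop(T,(190,245,240,293),12,'pics/tplate.png')
crop(S,(288,245,356,300),11,'pics/spost.png');crop(S,(205,205,260,260),10,'pics/splate.png')
E
```

```text
desk 139 disc 138 ring 140
plate top 155 [0.47993537 0.21729073] 0.0509063038894457
[[-143. -139. -137.  -25.  -21.  -18.  -16.   94.   97.  100.  103.]] 0.06021456679835846
tab ang mod120 -20.493925355256845
ring [ 0.47866339 -0.2513842 ] 0.024830590768405887
plate top 165 [0.47974171 0.21722833] 0.05039392362572263
[[-143. -139. -137.  -25.  -22.  -18.   97.  100.  103.]] 0.058926543111231924
tab ang mod120 -20.387958368811844
ring [ 0.47844209 -0.25119376] 0.024362696603423863
plate top 175 [0.47969355 0.21707474] 0.049874681475712175
[[-143. -139. -137.  -25.  -22.  -19.   97.  100.]] 0.0587949731398877
tab ang mod120 -21.172186781394664
ring [ 0.47836433 -0.25053795] 0.023456981382431637
scene: desk 127 ring 160 disc 169
plate scene 120 [0.48785817 0.21469346] 0.08206922354476757
ring sc [ 0.47777902 -0.25437595] 0.046314563640713236
plate scene 135 [0.47955873 0.21734437] 0.0518565261408883
ring sc [ 0.47923189 -0.2516394 ] 0.02534497952838438
plate scene 150 [0.47918015 0.21634555] 0.04965236297604849
ring sc [ 0.47867391 -0.25224009] 0.02362667241709489
```

View pics/tpost.png

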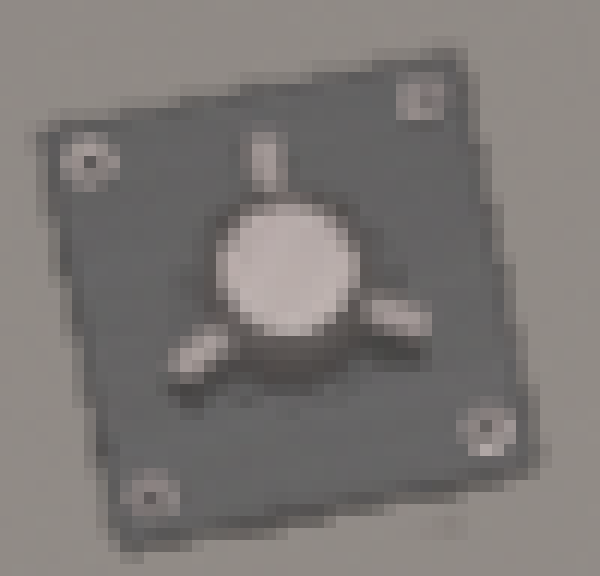

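View pics/tplate.png

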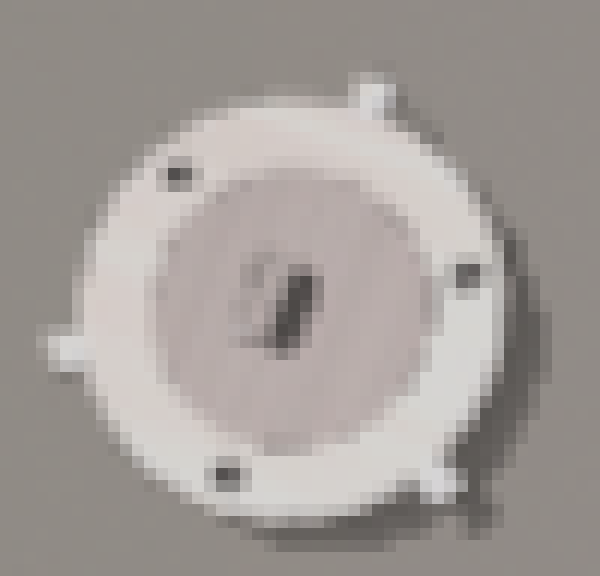

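View pics/spost.png

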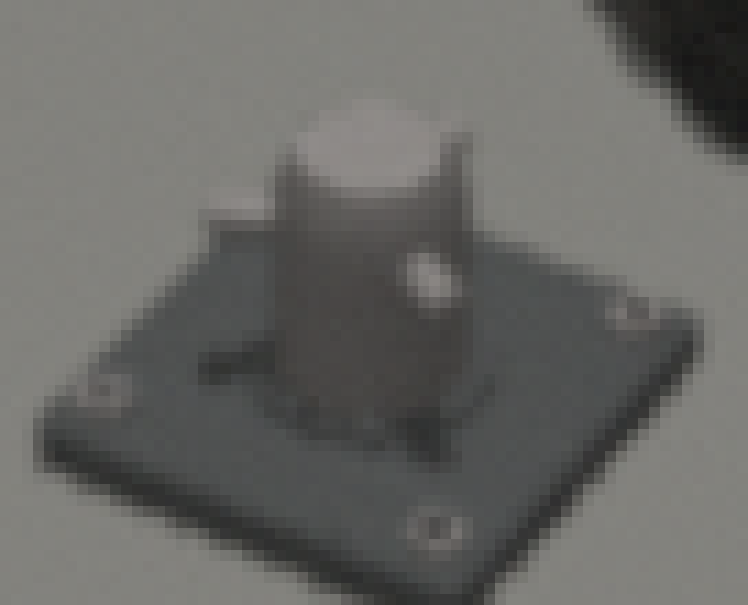

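View pics/splate.png

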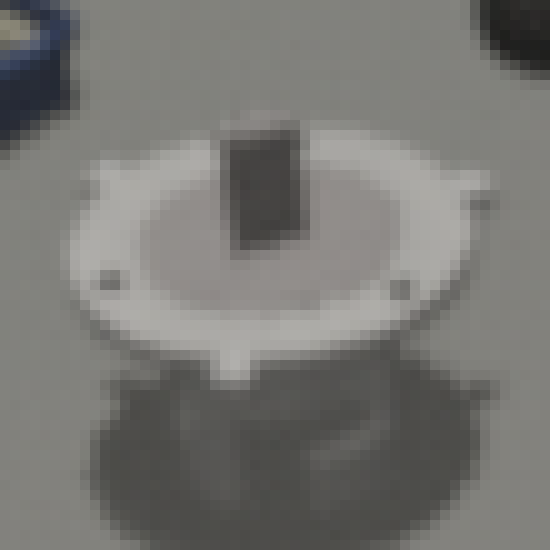

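Crops: the key's long axis points up and to the right, from crop (280,345) to (300,270), towards the tab at -20.7°, so plate yaw ≈ -20.7°. The post's pin tips are at crop (265,130), (432,322) and (172,378), and the base corners are clear. Next is the post pose.

Run:
```python
from meas import *
T=cv2.imread('pics/top0.png'); S=cv2.imread('pics/scene0.png')
f=lambda x,y:((x)/12+280-.5,(y)/12+228-.5)
B=np.array([ray('top',*f(*p),.014)[:2] for p in [(90,160),(421,99),(488,428),(151,495)]])
c=B.mean(0); print('bolts centre',c, np.linalg.norm(B-c,axis=1), np.degrees(np.arctan2(*(B-c).T[::-1])))
print('top circle',ray('top',*f(287,268),.076))
P=np.array([ray('top',*f(*p),.058)[:2] for p in [(265,130),(432,322),(172,378)]])
print('pins',circfit(P))
for q in (P-c,): print(np.linalg.norm(q,axis=1),np.degrees(np.arctan2(q[:,1],q[:,0])))
# base contour
g=cv2.cvtColor(T,cv2.COLOR_BGR2GRAY)[228:276,280:330]
m=(g<118).astype(np.uint8); m=cv2.morphologyEx(m,cv2.MORPH_CLOSE,np.ones((9,9)))
cs,_=cv2.findContours(m,0,1); k=max(cs,key=cv2.contourArea)[:,0]+[280,228]
W=np.array([ray('top',*p,.014)[:2] for p in k]).astype(np.float32)
print('base rect',cv2.minAreaRect(W))
# scene top circle & bolts
f2=lambda x,y:(x/11+288-.5,y/11+245-.5)
print('scene top',ray('scene',*f2(372,145),.076))
for p in [(437,530),(103,390),(634,310)]: print('sb',ray('scene',*f2(*p),.014))
```

```text
bolts centre [ 0.53347    -0.04522665] [0.06094233 0.06061133 0.06099574 0.06139089] [  54.28753676  -35.27762644 -124.97983174  144.67165754]
top circle [ 0.53288682 -0.04535324  0.076     ]
pins (array([ 0.53241485, -0.04516913]), np.float64(0.03735726614230715))
[0.03631761 0.03764143 0.03808627] [   7.33423932 -109.49639422  131.07872329]
base rect ((0.5290083885192871, -0.04444200545549393), (0.13031384348869324, 0.1236966997385025), 14.51294231414795)
scene top [ 0.53293125 -0.04635224  0.076     ]
sb [ 0.50092555 -0.09309789  0.014     ]
sb [ 0.48692754 -0.00729881  0.014     ]
sb [ 0.58564919 -0.07783996  0.014     ]
```

```bash
cat >> h.py <<'E'
def down(a): return (R.from_euler('z',a,degrees=True)*R.from_euler('x',180,degrees=True)).as_quat()
PL=np.array([.4796,.2170]); PLY=-20.7; PO=np.array([.533,-.0455]); POY=9.7; RG=np.array([.4785,-.2515])
def stat(): print('t',round(manip.current_clock(),2),'pos',np.round(manip.current_tool_pos(),4),'F',np.round(manip.current_force(),1),'gap',round(manip.current_finger_gap(),4))
E
python3 - <<'E'
from h import *
for a0 in (69.3,-110.7):
  print('grasp',a0,manip.solve_ik([*PL,.2],down(a0)),manip.solve_ik([*PL,.074],down(a0)))
  for d in (30.4,-10,-25.6-3): print(d,manip.solve_ik([*PO,.2],down(a0+d)))
for a in (-9,171): print(a,manip.solve_ik([*RG,.1],down(a)),manip.solve_ik([*PO,.2],down(a)))
E
```

```text
grasp 69.3 [-0.18365943  0.25805097 -0.34271575  1.85328937  0.09921038  1.04679343
  0.64389433] [-0.2088233   0.42440973 -0.32508779  1.96048293  0.18709985  0.78533079
  0.56960936]
30.4 [ 0.08499109  0.25628851 -0.05898988  1.8415934   0.0172876   1.04420224
  1.75932773]
-10 [ 0.02610533  0.25477605  0.01041849  1.84361019 -0.00303891  1.04322166
  1.07269769]
-28.6 [-0.0041183   0.25440019  0.04604316  1.84464352 -0.01340952  1.04284622
  0.75754946]
grasp -110.7 [-0.67939825  0.24153587  0.23794937  1.86992967 -0.06551441  1.03762217
 -2.34685413] [-0.69914575  0.41367952  0.27205409  1.97745752 -0.15576971  0.77015971
 -2.26888328]
30.4 [-0.17913102  0.25771683  0.25308206  1.85054763 -0.07396359  1.04238792
 -1.29823039]
-10 [-0.69795848  0.35604296  0.9087633   1.86577732 -0.31825465  1.07298227
 -1.77140307]
-28.6 [-0.84312932  0.4530185   1.13818093  1.86898774 -0.45825883  1.11569218
 -1.96452255]
-9 [ 0.04451183  0.42090805  0.48313927  1.93257548 -0.25587235  0.84804885
  0.50533418] [-0.08693682  0.25477528  0.1437871   1.84745934 -0.04183241  1.04225776
 -0.08370601]
171 [-0.48302868  0.86804072  1.35515716  1.94648837 -0.9426729   1.17121473
 -2.04588461] [ 0.99238937  0.58304462 -1.29471997  1.81489845  0.60031131  1.21601776
  2.49980959]
```

Using 69.3° for the jaws.

Run:
```python
from h import *
a=69.3
manip.move_pose([*PL,.18],down(a)); stat()
manip.servo_line([*PL,.076],vel=.1); stat()
effector.close(25); stat()
manip.servo_line([*PL,.12],vel=.08); stat()
shot('scene','held',(170,130,330,250),5)
```

```text
t 1.76 pos [0.4793 0.2186 0.1802] F [-0.5 -0.1 -0.3] gap 0.0917
t 2.95 pos [0.4802 0.2173 0.0766] F [-0.7  0.5  0.6] gap 0.092
t 4.39 pos [0.4796 0.217  0.076 ] F [-0.1 -0.5  0. ] gap 0.0008
t 5.09 pos [0.4795 0.2168 0.12  ] F [-0.4 -0.6 -0.4] gap 0.0002
```

View pics/held.png

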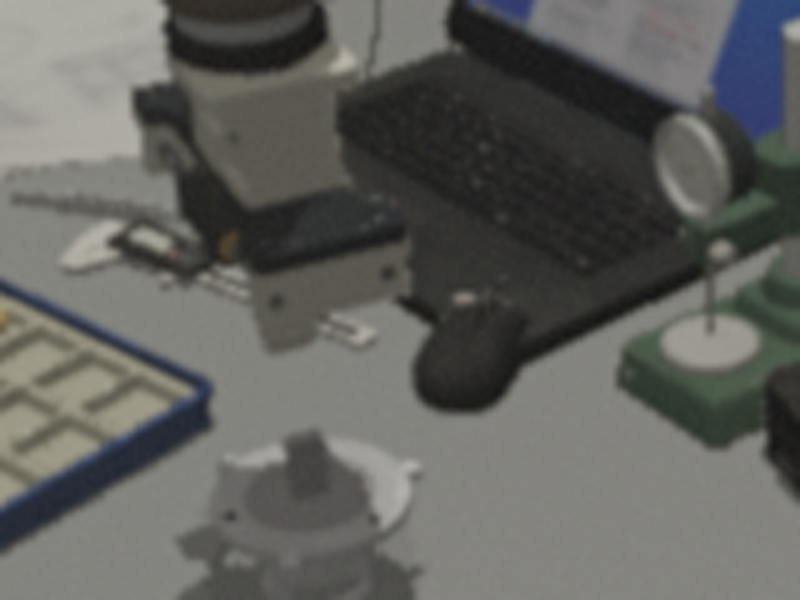

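The jaws shut on nothing: the gap reads 0, and the key at crop (305,465) still stands on the desk. The fingertips appear at crop (275,345). I'll work out where the tips really are before trying again.

Run:
```python
from h import *
print(proj('scene',[.4795,.2168,.12]),proj('top',[.4795,.2168,.12]), proj('scene',[.4796,.217,.104]))
print('tip seen at',170+275/5,130+345/5)
print(R.from_quat(manip.current_tcp_rot()).as_matrix().round(3))
stat()
shot('top','heldtop',(150,200,290,300),5)
shot('scene','held2',(190,170,270,260),7)
```

```text
[229.22910605 211.24043331] [210.42037882 268.80728125] [229.89912533 216.47522417]
tip seen at 225.0 199.0
[[ 0.354  0.935 -0.001]
 [ 0.935 -0.354 -0.   ]
 [-0.001 -0.    -1.   ]]
t 5.14 pos [0.4793 0.2167 0.1197] F [ 0.4  0.2 -0.5] gap 0.0003
```

View pics/heldtop.png

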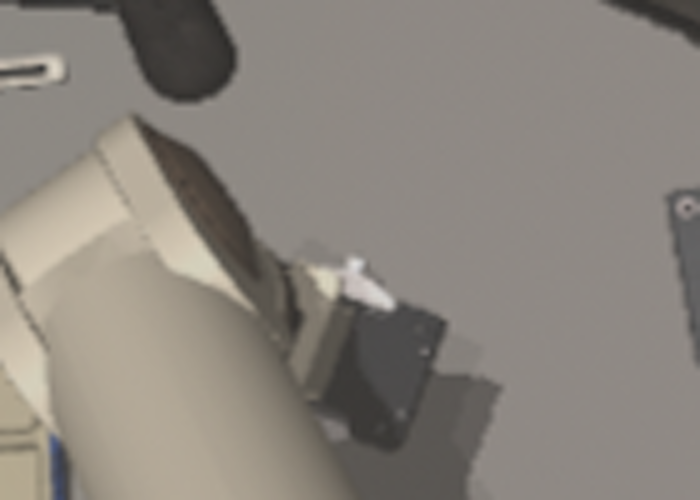

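View pics/held2.png

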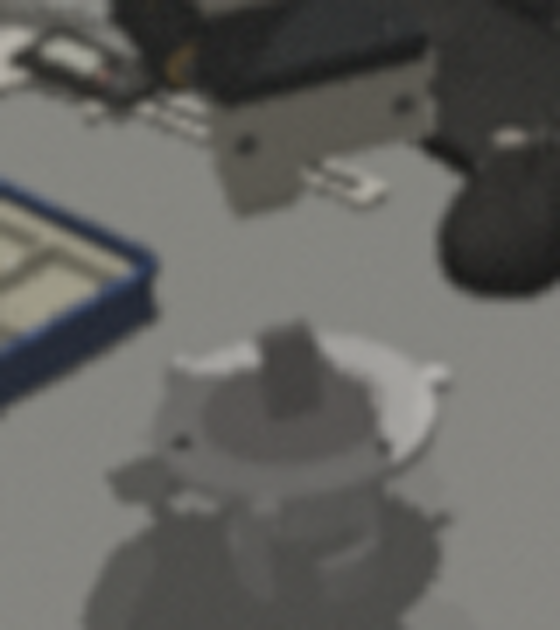

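Run:
```python
from h import *
im=cv2.imread('pics/raw_held2.png')
cv2.imwrite('pics/h3.png',cv2.resize(im[40:260,120:320],None,fx=2.7*1,fy=2.7,interpolation=cv2.INTER_CUBIC))
effector.open_jaws(); stat()
shot('scene','open1',(180,140,280,240),6)
```

```text
t 6.7 pos [0.4796 0.217  0.12  ] F [0.2 0.4 0.8] gap 0.0919
```

View pics/h3.png

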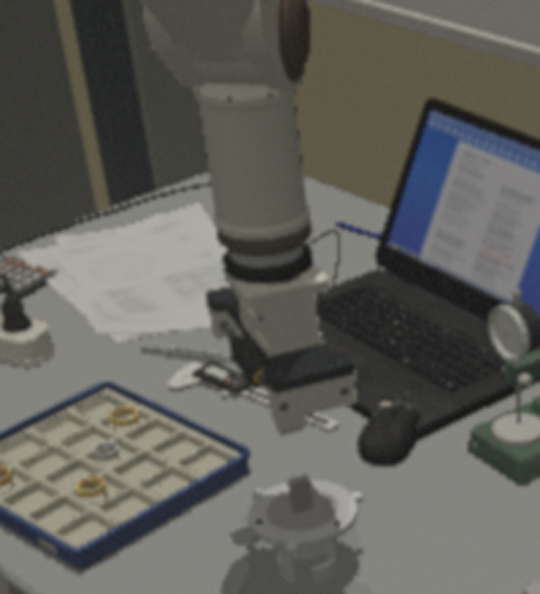

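View pics/open1.png

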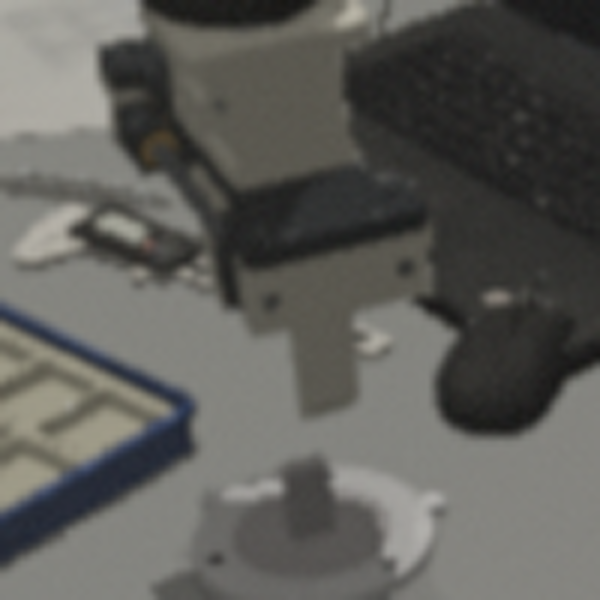

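Run:
```python
from h import *
M=R.from_quat(manip.current_tcp_rot()).as_matrix(); p=np.array(manip.current_tool_pos())
for s in (-1,1):
  for off in (.046,.056,.065): print(s,off,proj('scene',p+M[:,0]*off*s),proj('top',p+M[:,0]*off*s))
print('body corners')
for sx in (-.095,.095):
  for sy in (-.0375,.0375): print(sx,sy,proj('scene',p+M@[sx,sy,-.066]))
shot('top','open1t',(150,200,290,300),5)
```

```text
-1 0.046 [235.61414192 220.26909237] [225.71841315 274.22494429]
-1 0.056 [237.04883523 222.29799098] [229.06187311 275.40991116]
-1 0.065 [238.35328346 224.14270105] [232.0721704  276.47680072]
1 0.046 [223.09970323 202.57156276] [195.02336988 263.34621099]
1 0.056 [221.80964815 200.74720703] [191.69397806 262.16623006]
1 0.065 [220.65971093 199.12100162] [188.6987006  261.10466372]
body corners
-0.095 -0.0375 [224.74582913 211.39300077]
-0.095 0.0375 [255.14524743 203.13580404]
0.095 -0.0375 [199.59387568 175.18735246]
0.095 0.0375 [227.57152187 168.44189046]
```

View pics/open1t.png

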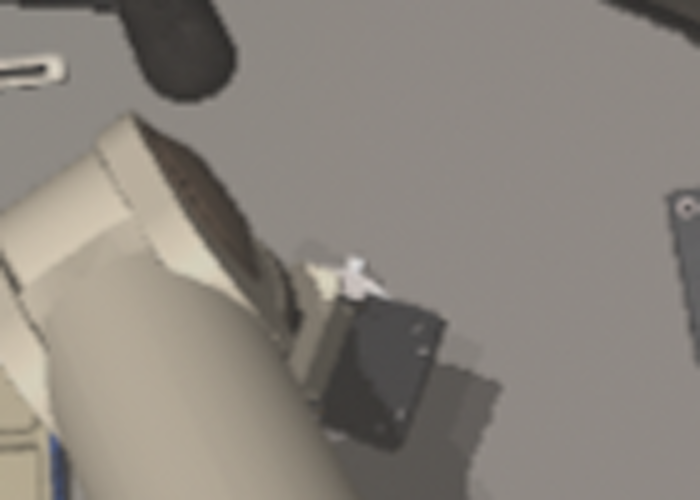

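```bash
cat >> h.py <<'E'
def tri(a,b):  # top px, scene px
    A=[];y=[]
    for n,(u,v) in (('top',a),('scene',b)):
        c,f,M=cal(n); d=M@np.array([(u-c['cx'])/f,(v-c['cy'])/f,1]); d/=np.linalg.norm(d)
        Q=np.eye(3)-np.outer(d,d); A.append(Q); y.append(Q@c['eye'])
    A=np.vstack(A); y=np.hstack(y); x=np.linalg.lstsq(A,y,rcond=None)[0]; return x,np.linalg.norm(A@x-y)
E
python3 - <<'E'
from h import *
M=R.from_quat(manip.current_tcp_rot()).as_matrix(); p=np.array(manip.current_tool_pos())
for t,s in [((239,264),(250,175.8)),((230,290),(220.8,183.7))]:
  x,e=tri(t,s); print(x,e,'tool frame',M.T@(x-p))
E
```

```text
[0.47770044 0.11874264 0.25906114] 0.0009127218875329062 tool frame [-0.09257574  0.03296106 -0.13907272]
[0.41219314 0.14194645 0.25837608] 0.0014334699754443966 tool frame [-0.094024   -0.03651931 -0.13838504]
```

Run:
```python
from h import *
from scipy.optimize import minimize_scalar
M=R.from_quat(manip.current_tcp_rot()).as_matrix(); p=np.array(manip.current_tool_pos())
for nm,px,off in [('tip outer',(234.6,209.2),(-.065,0)),('tip inner',(234.6,209.2),(-.046,0)),('body BL',(221.3,195.3),(-.095,-.0375)),('body BR',(251.7,188.3),(-.095,.0375))]:
  q=p+M@[*off,0]
  f=lambda z: np.linalg.norm(proj('scene',[q[0],q[1],z])-px)
  r=minimize_scalar(f,bounds=(0,.4),method='bounded'); print(nm,r.x,r.fun)
```

```text
tip outer 0.163948510395103 1.935248071054041
tip inner 0.15226654340887963 0.35447020822418507
body BL 0.22956565817233196 1.2267631808631707
body BR 0.22677858577380466 2.030133558714732
```

Both cameras put the fingertips at z ≈ 0.158 where the reading says 0.120: the finger tip, both lower body corners and the triangulated upper body edge agree. Desk objects agree between the two views. So the hand really sits about 40 mm higher than reported, while x and y agree. I'll go down in steps and check against the image and the gap reading.

Run:
```python
from h import *
manip.servo_line([*PL,.044],vel=.1); manip.sleep(.2); stat()
shot('scene','low1',(190,150,290,250),6)
```

```text
t 7.91 pos [0.4802 0.2172 0.0447] F [-1.1  0.  -0. ] gap 0.0918
```

View pics/low1.png

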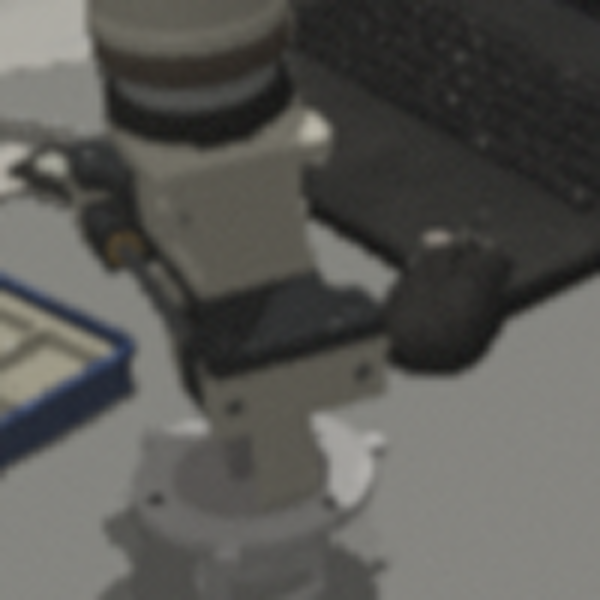

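The finger tip is now at about crop (285,505), just above the disc and alongside the key. I'll close the jaws and read the gap.

Run:
```python
from h import *
effector.close(40); manip.sleep(.2); stat()
if manip.current_finger_gap()>.005:
    p=manip.current_tool_pos()
    manip.servo_line([PL[0],PL[1],.059],vel=.05); manip.sleep(.2); stat()
    shot('scene','lift1',(190,150,290,250),6)
```

```text
t 9.41 pos [0.4793 0.2169 0.0437] F [-0.1  0.1 -2.8] gap 0.0087
t 10.06 pos [0.4794 0.2169 0.0588] F [ 0.5  0.2 -2.9] gap 0.0087
```

View pics/lift1.png

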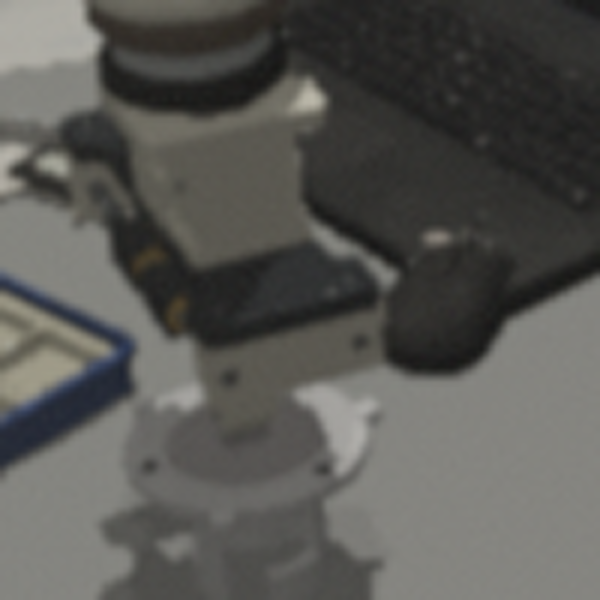

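Gripped: gap 8.7 mm, load 2.9 N (0.3 kg). Next I carry it over the post.

Run:
```python
from h import *
manip.servo_line([*PL,.150],vel=.12)
manip.servo_line([*PO,.150],ori=down(POY+90),vel=.15); manip.sleep(.3); stat()
shot('scene','over',(260,150,380,310),4)
shot('top','overt',(250,190,350,290),6)
```

```text
t 13.25 pos [ 0.533  -0.0452  0.1501] F [-0.3 -0.2 -3.1] gap 0.0086
```

View pics/over.png

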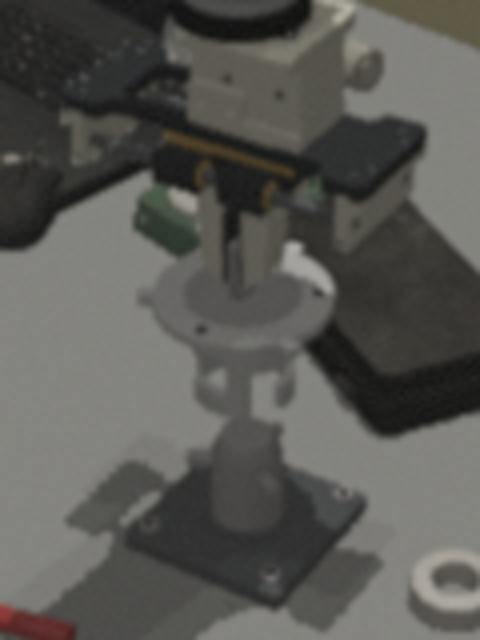

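View pics/overt.png

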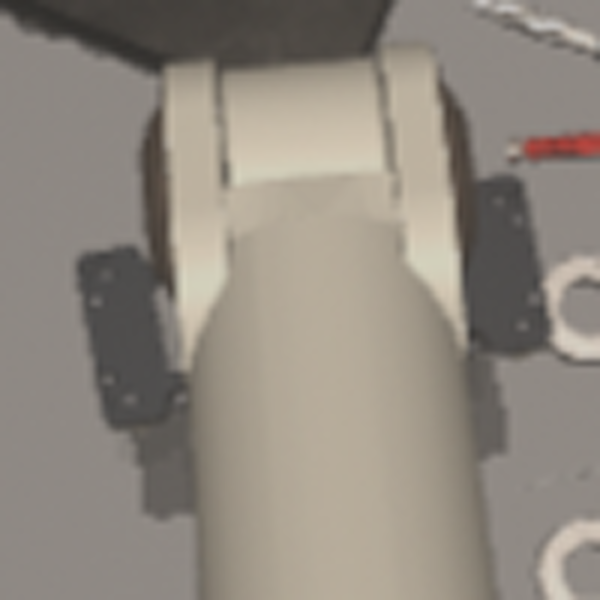

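Run:
```python
from h import *
f=lambda p:(np.array(p)-[260,150])*4
for z0 in (.098,.102,.106,.110):
  c=np.array([f(proj('scene',[PO[0]+.052*np.cos(t),PO[1]+.052*np.sin(t),z0+.068])) for t in np.linspace(0,6.28,60)])
  b=np.array([f(proj('scene',[PO[0]+.03*np.cos(t),PO[1]+.03*np.sin(t),z0])) for t in np.linspace(0,6.28,60)])
  print(z0,'disc x',c[:,0].min().round(),c[:,0].max().round(),'y',c[:,1].min().round(),c[:,1].max().round(),'collar bottom x',b[:,0].min().round(),b[:,0].max().round(),'ymax',b[:,1].max().round())
for k in range(3):
  t=np.radians(POY+120*k); print('tab',f(proj('scene',[PO[0]+.06*np.cos(t),PO[1]+.06*np.sin(t),.17])),'entry',f(proj('scene',[PO[0]+.03*np.cos(t),PO[1]+.03*np.sin(t),.106])))
im=cv2.imread('pics/raw_over.png')[205:300,285:355]
cv2.imwrite('pics/over8.png',cv2.resize(im,None,fx=6,fy=6,interpolation=cv2.INTER_CUBIC))
```

```text
0.098 disc x 152.0 335.0 y 255.0 360.0 collar bottom x 193.0 295.0 ymax 432.0
0.102 disc x 152.0 335.0 y 249.0 354.0 collar bottom x 193.0 295.0 ymax 427.0
0.106 disc x 151.0 335.0 y 243.0 348.0 collar bottom x 193.0 295.0 ymax 421.0
0.11 disc x 151.0 336.0 y 238.0 342.0 collar bottom x 193.0 295.0 ymax 416.0
tab [297.71474476 249.9446217 ] entry [270.74374571 363.8312265 ]
tab [137.76464172 298.07653971] entry [192.79365868 388.92318928]
tab [294.95561124 354.70700262] entry [268.52853059 417.46809907]
```

View pics/over8.png

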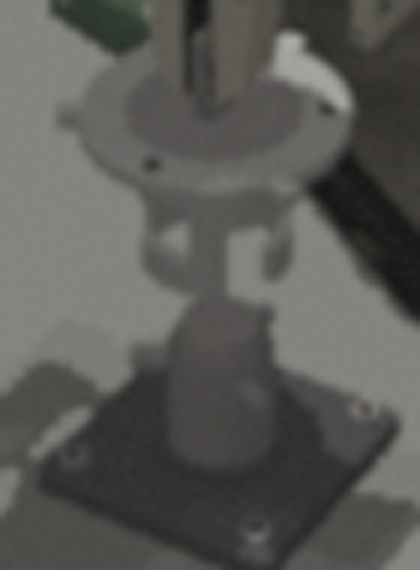

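The held disc matches the prediction for a plate at z = 0.106 on the post's axis: crop x 150..335, bottom edge 347, tabs near (147,300) and (295,250). I'll lower it in steps, watching the force.

Run:
```python
from h import *
F0=manip.current_force()
for z in (.125,.115,.108,.103,.098,.093,.088,.083,.079,.076,.074,.072):
    manip.servo_line([*PO,z],vel=.05); F=manip.current_force(); 
    print(z,np.round(manip.current_tool_pos(),4),np.round(F,1),np.round(manip.current_wrist_torque(),2))
    if np.linalg.norm(F-F0)>12: print('stop');break
manip.sleep(.2);stat()
shot('scene','hang',(260,180,380,310),5)
```

```text
0.125 [ 0.533  -0.0455  0.1248] [-0.6 -0.7 -3.6] [ 0.06 -0.07  0.  ]
0.115 [ 0.5325 -0.0454  0.1145] [ 0.6 -0.4 -3.3] [ 0.03  0.02 -0.03]
0.108 [ 0.5326 -0.0455  0.1076] [ 0.9 -0.7 -2.8] [ 0.06 -0.    0.  ]
0.103 [ 0.5327 -0.046   0.1026] [-0.4 -1.9 -4.3] [-0.39  0.11  0.01]
0.098 [ 0.5327 -0.046   0.0975] [-0.7 -3.2 -4.8] [-0.69  0.13 -0.01]
0.093 [ 0.5327 -0.0459  0.0925] [-0.6 -3.7 -5.4] [-0.81  0.07 -0.02]
0.088 [ 0.5327 -0.0459  0.0875] [ 0.1 -3.4 -6.5] [-1.09  0.11  0.01]
0.083 [ 0.5327 -0.0459  0.0825] [-0.2 -4.8 -6.1] [-1.23  0.11 -0.05]
0.079 [ 0.5327 -0.0458  0.0786] [-1.  -5.4 -5.1] [-1.32  0.19 -0.01]
0.076 [ 0.5328 -0.0458  0.0758] [-1.4 -5.5 -4.7] [-1.33  0.37  0.02]
0.074 [ 0.5329 -0.0458  0.0741] [-2.6 -5.2 -2. ] [-1.38  0.64  0.04]
0.072 [ 0.5331 -0.0461  0.0731] [-4.5 -4.6  6.3] [-1.33  1.28 -0.01]
t 17.09 pos [ 0.5331 -0.0462  0.0731] F [-4.3 -5.3  6.8] gap 0.0089
```

View pics/hang.png

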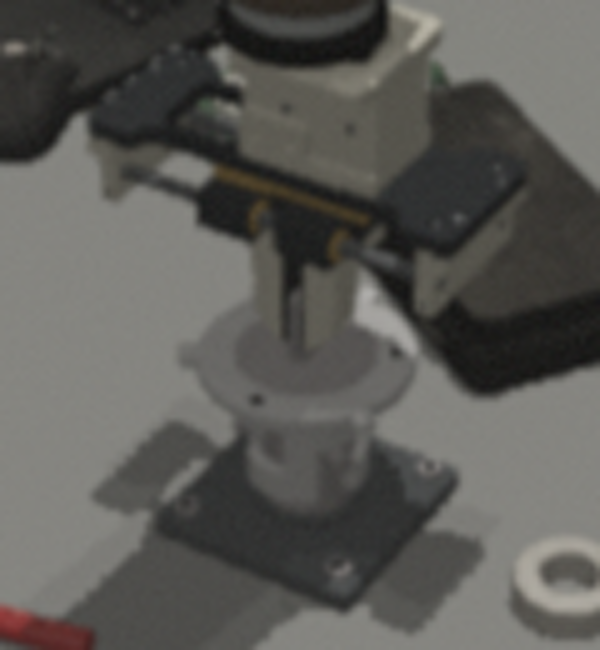

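The pins met the slot ceilings at the expected height (reported 0.0735, plate ≈ 30 mm), and the collar is over the post. Next I relieve the side force, then turn clockwise.

Run:
```python
from h import *
C=PO+[-.0008,-.0012]
manip.servo_line([*C,.0728],vel=.02); manip.sleep(.3); stat(); print(manip.current_wrist_torque().round(2))
F=manip.current_force()
for d in np.arange(7,50,7):
    manip.move_pose([*C,.0735],down(POY+90-d)); manip.sleep(.05)
    F=manip.current_force(); print(d,np.round(manip.current_tool_pos(),4),np.round(F,1),np.round(manip.current_wrist_torque(),2))
    if np.linalg.norm(F)>25 or abs(manip.current_wrist_torque()[2])>1.5: print('stop');break
stat(); shot('scene','turn1',(260,180,380,310),5)
```

```text
t 17.69 pos [ 0.5328 -0.0463  0.0732] F [-1.4 -3.   3.2] gap 0.0086
[-0.57  0.4  -0.  ]
7 [ 0.5323 -0.0462  0.0733] [-0.7 -1.1 -2.3] [-0.38  0.01 -0.02]
14 [ 0.532  -0.0463  0.0733] [-0.2 -0.5 -2.6] [-0.21  0.01 -0.02]
21 [ 0.5321 -0.0463  0.0733] [-0.9  0.6 -3. ] [-0.08  0.04 -0.02]
28 [ 0.5322 -0.0464  0.0734] [ 0.2 -0.1 -2.5] [0.03 0.01 0.04]
35 [ 0.5322 -0.0466  0.0735] [-0.5 -1.  -3.5] [-0.03  0.01 -0.01]
42 [ 0.5322 -0.0467  0.0735] [-0.1  0.1 -2.8] [-0.04 -0.03 -0.01]
49 [ 0.5322 -0.0467  0.0735] [ 0.7  0.  -2.8] [ 0.01 -0.02  0.  ]
t 19.79 pos [ 0.5322 -0.0467  0.0735] F [ 0.7  0.  -2.8] gap 0.0082
```

View pics/turn1.png

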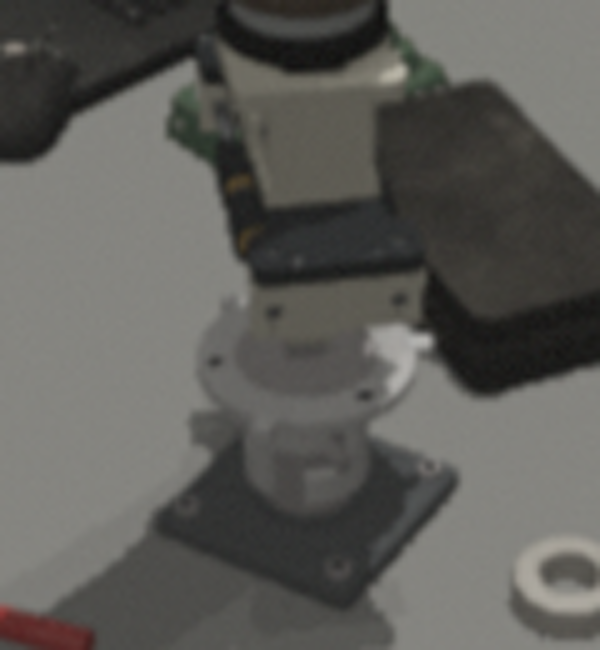

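The plate turned 49° freely, and the tabs moved with it. I'll finish at 56° and lower it into the notches.

Run:
```python
from h import *
C=PO+[-.0008,-.0012]; q=down(POY+90-56)
manip.move_pose([*C,.0735],q); manip.sleep(.05); stat()
for z in (.0715,.069,.0665,.0645,.063,.062):
    manip.servo_line([*C,z],vel=.03); F=manip.current_force(); print(z,np.round(manip.current_tool_pos(),4),np.round(F,1),np.round(manip.current_wrist_torque(),2))
    if F[2]>10: print('stop');break
manip.sleep(.3); stat()
shot('scene','drop',(260,180,380,310),5)
```

```text
t 20.14 pos [ 0.5322 -0.0467  0.0735] F [-0.5  0.9 -2.6] gap 0.0087
0.0715 [ 0.532  -0.0467  0.0713] [ 0.2  0.6 -3.5] [-0.03  0.   -0.01]
0.069 [ 0.532  -0.0468  0.0688] [ 0.4  1.7 -3.4] [-0.15  0.02 -0.02]
0.0665 [ 0.5321 -0.0468  0.0663] [ 0.3 -1.4 -4.4] [-0.22 -0.07  0.01]
0.0645 [ 0.5321 -0.0468  0.0644] [ 1.  -0.8 -3.6] [-0.24 -0.    0.01]
0.063 [ 0.5325 -0.0468  0.0632] [-0.  -0.6 -0.6] [-0.16  0.    0.03]
0.062 [ 0.5326 -0.0468  0.0631] [-2.5 -0.6  8.1] [-0.19  0.62  0.03]
t 21.94 pos [ 0.5326 -0.0468  0.0631] F [-2.1 -1.5  6.3] gap 0.0088
```

View pics/drop.png

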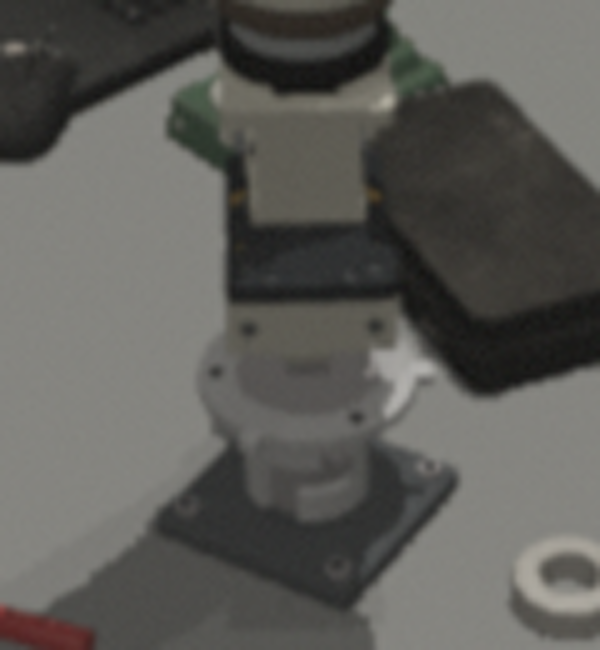

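The plate sank 10.2 mm and bottomed out at plate z ≈ 20 mm, with the disc level. I'll release, back off towards the ring, and check.

Run:
```python
from h import *
manip.servo_line([.5322,-.0467,.0632],vel=.02)
effector.open_jaws(); stat()
manip.servo_line([.5322,-.0467,.14],vel=.15)
manip.move_pose([*RG,.10],down(-9)); manip.sleep(.2); stat()
shot('top','lock_t',(250,200,400,310),5)
shot('scene','lock_s',(270,220,430,350),5)
```

```text
t 23.6 pos [ 0.5322 -0.0467  0.0632] F [ 0.1 -1.1 -0.7] gap 0.0919
t 25.32 pos [ 0.4797 -0.2495  0.1002] F [-0.4 -0.   0.5] gap 0.0917
```

View pics/lock_t.png

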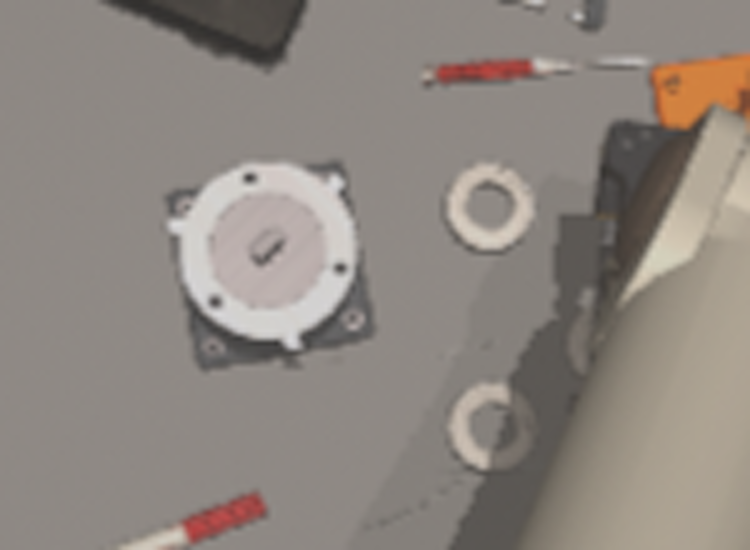

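View pics/lock_s.png

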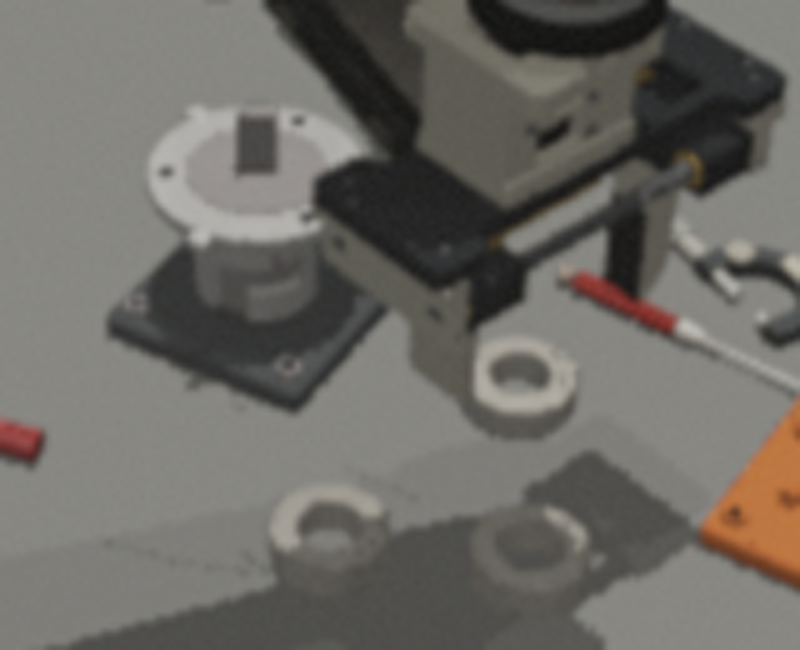

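Both views show the plate level and low on the post, with the tabs turned. The target ring, at scene crop (530,545), is under the open jaws. I'll measure the plate centre at disc height 0.088, then lower slowly on the ring and feel for the desk.

Run:
```python
from meas import *
T=cv2.imread('pics/raw_lock_t.png')
ce,r,P,c=disc(T,'top',(278,225,330,275),.088,160,.052); d=P-ce; rr=np.linalg.norm(d,axis=1); k=rr>.056
a=np.arctan2(d[k,1],d[k,0]); print('plate',ce,r,'tabs mod120',np.degrees(np.angle(np.sum(np.exp(3j*a))))/3)
S=cv2.imread('pics/raw_lock_s.png')
F0=manip.current_force()
manip.servo_line([*RG,0.0],vel=.12); stat()
for z in np.arange(-.01,-.0421,-.002):
    manip.servo_line([*RG,z],vel=.03); F=manip.current_force()-F0
    if F[2]>3.5: print('contact'); break
print(z); stat()
shot('scene','ringlow',(330,250,450,370),5)
```

```text
plate [ 0.5328162  -0.04445483] 0.05032764165131989 tabs mod120 -45.13943296918672
t 26.41 pos [ 0.4791 -0.2518  0.0006] F [-0.2  0.5 -0. ] gap 0.0917
contact
-0.036000000000000004
t 30.14 pos [ 0.4788 -0.2516 -0.0349] F [-3.9  2.5 11.6] gap 0.0917
```

View pics/ringlow.png

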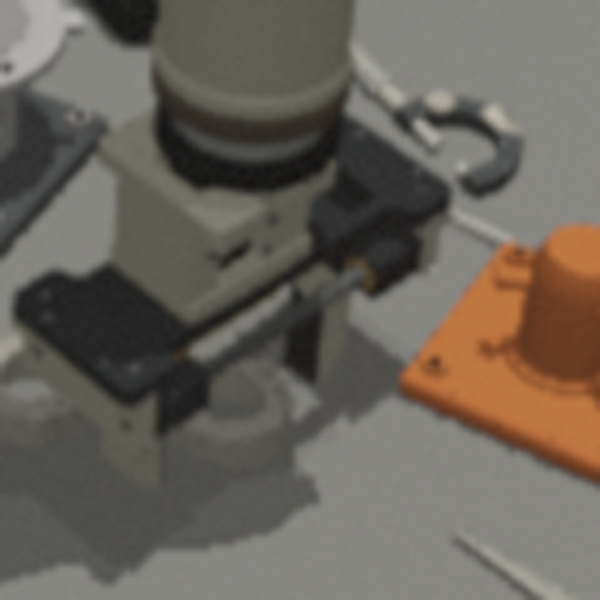

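The fingertips touch the desk at reported z ≈ -0.0345, so they read 35 mm low. I'll rise 4 mm, grip and lift.

Run:
```python
from h import *
manip.servo_line([*RG,-.0305],vel=.03); stat()
effector.close(40); manip.sleep(.1); stat()
manip.servo_line([*RG,.12],vel=.12); manip.sleep(.1); stat()
T=[.5326,-.0458]
manip.servo_line([*T,.12],vel=.15); manip.sleep(.2); stat()
shot('scene','rover',(260,170,380,310),5)
```

```text
t 30.52 pos [ 0.4787 -0.2516 -0.0304] F [-0.1  0.1 -0.5] gap 0.0918
t 31.33 pos [ 0.4786 -0.2515 -0.0305] F [ 1.1 -0.7 -1.7] gap 0.0524
t 32.83 pos [ 0.4778 -0.2512  0.1191] F [-0.1 -0.2 -2.3] gap 0.0524
t 34.6 pos [ 0.5325 -0.0466  0.12  ] F [ 0.   0.2 -2.9] gap 0.0525
```

View pics/rover.png

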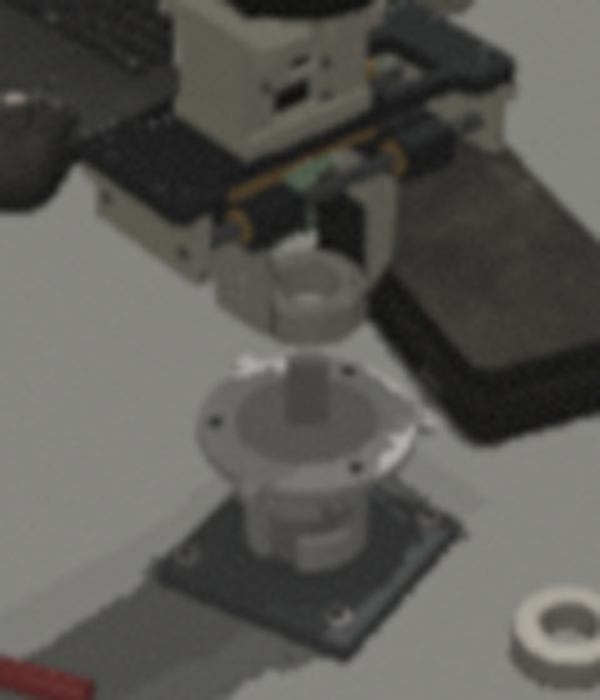

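The ring is held (gap 52 mm, 2.4 N). Its right edge, at crop x 366, puts its centre at about 307, in line with the key at 307. I'll check the column against the projection, then lower it.

Run:
```python
from h import *
T=[.5326,-.0458]
for z in (.088,.124,.16): print((proj('scene',[.5326,-.0458,z])-[260,170])*5)
F0=manip.current_force()
for z in (.100,.090,.082,.075,.070,.066,.063,.061,.0595,.058,.057,.056,.055):
    manip.servo_line([*T,z],vel=.05); F=manip.current_force()-F0
    print(z,np.round(manip.current_tool_pos(),4),np.round(F,1))
    if abs(F).max()>5: print('contact');break
stat(); shot('scene','rlow',(260,170,380,310),5)
```

```text
[305.1285997  418.27753523]
[304.73210837 356.9187116 ]
[304.32131331 293.34632088]
0.1 [ 0.5323 -0.0458  0.0996] [0.7 0.4 0.4]
0.09 [ 0.5322 -0.0458  0.0896] [ 1.5 -0.1  0.9]
0.082 [ 0.5321 -0.0458  0.0815] [ 1.3 -0.3 -0.5]
0.075 [ 0.5322 -0.0457  0.0745] [ 0.2 -0.2  0.4]
0.07 [ 0.5323 -0.0458  0.0696] [ 0.7 -0.5 -0.2]
0.066 [ 0.5323 -0.0458  0.0657] [ 0.9 -1.1 -0.3]
0.063 [ 0.5324 -0.0458  0.0628] [ 1.6  0.6 -0.3]
0.061 [ 0.5325 -0.0458  0.0609] [1.1 0.2 0.8]
0.0595 [ 0.5325 -0.0458  0.0594] [ 1.7  0.4 -0.1]
0.058 [ 0.5325 -0.0458  0.0579] [0.7 0.7 0.2]
0.057 [ 0.5328 -0.0458  0.0573] [1.2 0.1 3.6]
0.056 [ 0.5329 -0.0458  0.0571] [-2.4  0.3 11.4]
contact
t 38.15 pos [ 0.5329 -0.0458  0.0571] F [-3.8  0.2  8.8] gap 0.0524
```

View pics/rlow.png

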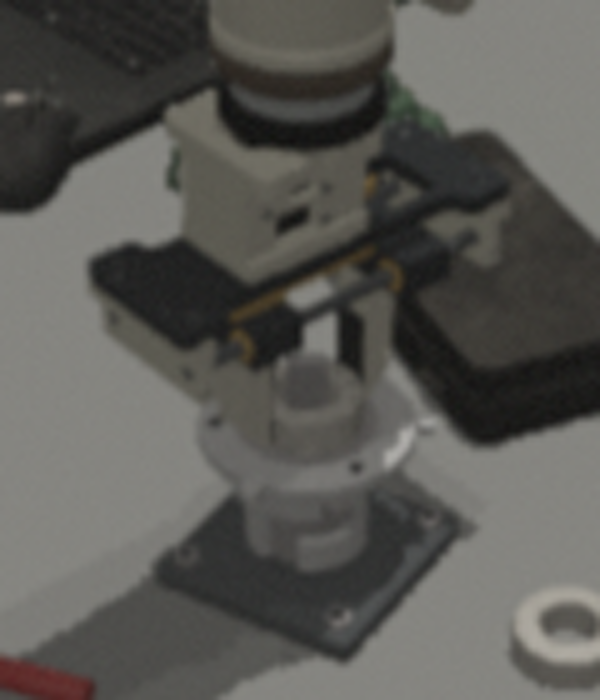

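The ring met the disc at the predicted reported z of 0.057, with the key inside the bore. I'll release and retreat.

Run:
```python
from h import *
manip.servo_line([.5326,-.0458,.0575],vel=.02)
effector.open_jaws(); stat()
manip.servo_line([.5326,-.0458,.17],vel=.12)
manip.move_pose([.45,.2,.2],down(60)); manip.sleep(.4); stat()
shot('top','fin_t',(250,200,400,310),5); shot('scene','fin_s',(270,200,430,330),5)
```

```text
t 39.26 pos [ 0.5326 -0.0458  0.0575] F [ 0.9 -0.4  0.5] gap 0.0916
t 41.77 pos [0.4502 0.1995 0.1999] F [ 0.7  0.4 -0.4] gap 0.0917
```

View pics/fin_t.png

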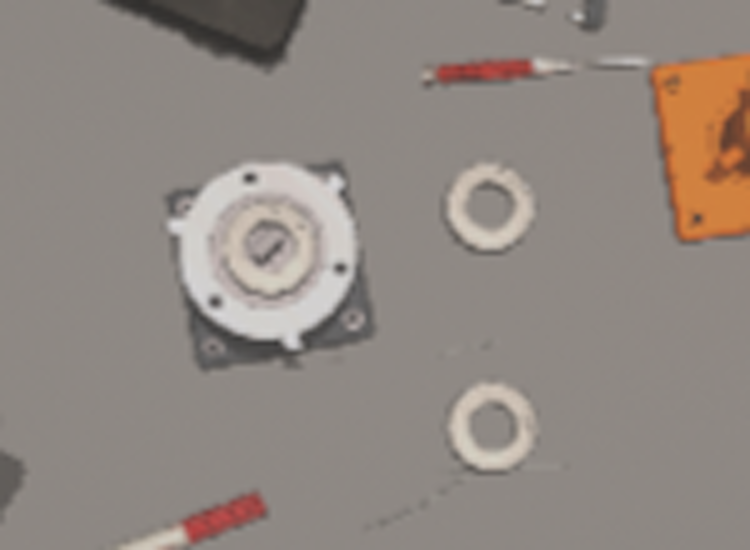

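View pics/fin_s.png

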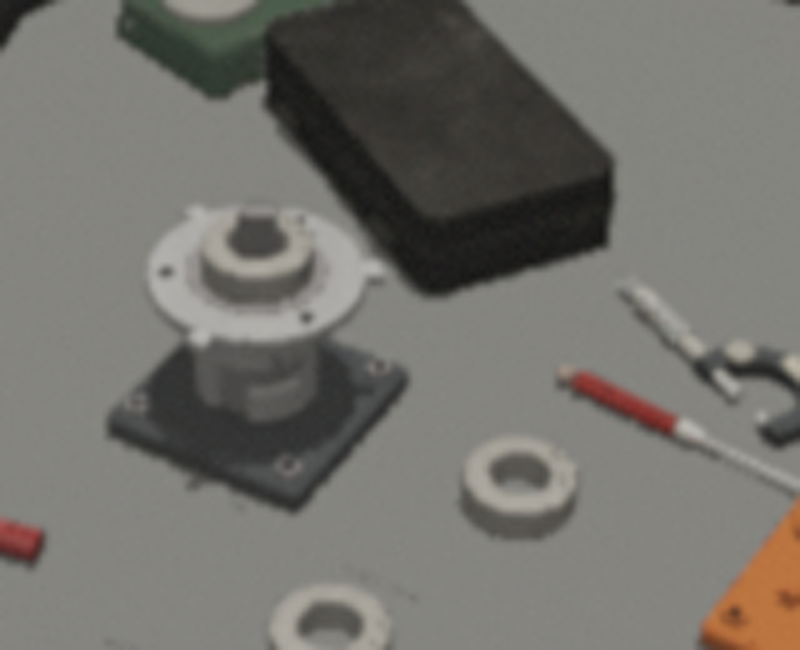

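Final views: the ring is flat on the plate at top crop (269,246), concentric with the disc to about 1 mm once its height is allowed for, and the key is in the bore. The plate is level and the nearby bystanders haven't moved. Handing in.

Run:
```python
from h import *
manip.hand_in(); print(manip.current_clock())
```

```text
the job is handed in; nothing more can be done
the job is handed in; nothing more can be done
```

The job is done and handed in after about 42 s of the 72 s allowed. `hand_in()` reports no verdict, so this rests on my own checks.

**What I did**
- **Plate:** I hung it on the pins, where contact came at about 30 mm. I turned it 56° clockwise and it sank 10.2 mm into the notches.
- **Ring gauge:** I laid the right-most of the three rings flat over the key. It touched down at the predicted height.

**Last checks:** The final pictures show the plate level and low on the post. The ring is concentric with it, with the key in the bore. The other two rings and the screwdriver looked unmoved, as did the visible part of the marker. I made no closing check on the mouse or scissors, but the arm did not work on or near either.

**What disagreed**
- **First grasp missed:** The first try at the key closed on nothing. The tool's real height was about 35–40 mm above its reading. The cameras showed this, and touching the desk later put it at about 35 mm. I corrected for it from then on.
- **Plate position:** The camera and the robot's reading for the locked plate's centre differed by about 2 mm, so I aimed the ring between them.

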